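Shut and latch the counter-top camera case

ROBOT

A 6-joint arm with a two-finger parallel gripper is mounted at the origin on the work surface. World frame = base frame: x ahead of the robot, y to its left, z up, the work surface at z = 0. Lengths are in mm, angles in rad, forces in N, time in s.
With the tool pointing down it reaches from about 275 to 875 mm from the base axis. Payload 12.5 kg.
Tool frame: the origin (TCP) lies midway between the tips of the shut fingers; the grasp point (between the pads) lies pinch_z behind it (pinch_z is the distance from the TCP to the grasp point, in mm); z points along the fingers, y is the direction in which the jaws open and shut (so a half turn about z gives the same grasp; the last joint's range is limited). The gripper opens to 85 mm and grips with 20 to 120 N. Pads are 22 mm wide; open, the fingers measure 114 mm over their backs; the gripper's body (76 mm by 85 mm) begins 54 mm behind the grasp point. The pads swing forward as they close: fully open they stand 13 mm farther back than shut.
Start: joints at [1.02, 0.351, 1.652, -0, 1.139, -0.085], TCP at [246.994, 491.405, 231.29] pointing down, gripper open.
Joint ranges: [-2.75, 2.75], [-0.79, 2.1], [0.01, 2.65], [-1.57, 4.71], [0.07, 3.14], [-2.87, 2.87]. Speed limits (rad/s): [2.22, 2.22, 2.79, 3.14, 3.14, 3.14].

INTERFACE

Orientations are given as a rotation vector (axis times angle).
In Python, from bench import * gives the robot as it stands.
- The arm moves only by the tool arm_command, never from a script. Its argument "rows" is a list of rows, each an object with "dp": the shift along the tool's x, y, z in units of 25 mm (1.0 is 25 mm), a list of three; "rotation": the turn, a rotation vector about the tool's x, y, z in units of 5 degrees (1.0 is 5 degrees), a list of three; "fingers": the opening, from 0 (shut) to 1 (fully open). A call has exactly 8 rows; each row is the pose to reach, as a shift and turn from the pose measured when the call began, along the tool's axes at that moment; what a row does not reach only later rows make up. A row lasts 1/12 s, in which the tool goes at most 41.7 mm and 7.16 degrees, less where a joint would pass 70% of its speed; a pose out of reach is approached as far as the arm can. A call with a gripper value outside its range is refused whole. The fingers move at their own pace and stop on an object; "grip_force" is the grip in N (left out, the last holds). Time passes only in rows, so rows that repeat a pose let the fingers close, or fill a call up. It gives the time, the measured TCP pose, the force and the opening at its end, in the units of the state.
- get_state(): the state, without advancing time (a new reading comes with each control period).
- capture(name): name is "scene" or "top" or "wrist"; returns (picture, depth): 384x512x3 uint8, red, green, blue; 384x512 float32, mm along the optical axis (not along the pixel's ray), 0 where there is no reading.
- camera_info(name): a dict with "K" (3x3 intrinsics, pixels), "extrinsics" (4x4, takes a point from world to camera coordinates); the wrist camera has in their place "mount" (4x4, takes a point from camera to tool coordinates, whose origin is the TCP and whose axes are the flange's). Camera axes: x right, y down, z forward; pixel columns grow to the right and rows downward; lengths in mm; the calibration is good to about 2 mm. A picture is of the moment at which its call begins: read the wrist's pose just before it. camera_info takes no time and is no camera call.
- finish_job(): hands the job in, once; it reports no verdict.
The state is a dict: "time_s": time; "joint_positions": joint angles; "joint_velocities": joint speeds; "effort": joint torques, N m; "tool_pos": TCP position; "tcp_rot": TCP orientation; "contact_force": force on the tool from outside, world axes, zero at the start; "moment": the same for the moment, N m; "finger_gap": finger opening in mm.
Only numpy, scipy, OpenCV 4.12 (cv2) and the standard library are available. Lean on these libraries where they do the work, as an engineer would, in place of code of your own. Each camera call takes 0.05 s, during which the arm holds its last target.

TASK

Push the open green lid of the grey camera case fully shut, then latch it with the orange T-handle: push the handle down, feeling for the angle at which its cross pin drops through the hidden slot below, and holding it down give it a quarter turn clockwise until the cam catches and the handle stays down by itself. Let go, and leave the camera, the lens and the bottle beside the case where they stand.

Things in the scene. Friction and masses are not known exactly. Their poses are not given: they have to be found in the camera images.
- case: Grey steel box bolted to the counter, 240 mm front to back (its x), 300 mm wide (its y), 110 mm high, walls 6 mm; open top covered by the hinged lid. Origin at the centre of its underside; its -x side is the front, roughly facing the robot, z up. It is found turned by up to about 22 degrees either way.
- lid (a joint): Opening angle of the lid in rad: 0 shut, starts open at 0.4 to 0.8. The lid (green, 244 by 304 mm, 10 mm thick) is hinged along the case's rear (+x) top edge; its front edge rises as it opens. The hinge is stiff: the lid stays where it is left and takes about 5 N at its front edge to push shut.
- lid_hinge (a point): Point on the hinge line, in the middle of the lid's rear edge, at the lid's underside. Axes belong to the lid: x away from the front edge along the lid, y along the hinge line, z out of the lid's upper face; the lid shuts by turning about -y until z points up.
- lid_spot (a point): Centre of the black 26 mm rubber spot on the lid's upper face, a good place to push the lid shut: 222 mm from the hinge, 20 mm from the front edge, 100 mm to the -y side of the latch, axes as the lid. With the lid shut it lies 120 mm above the counter.
- latch_axis (a point): Point on the lid's upper face where the T-handle's turning axis goes through: on the lid's midline, 205 mm from the hinge, 39 mm from the front edge. Axes as the lid.
- head_grip (a point): Grip point on the orange T-handle wing: on its turning axis, 8 mm below the wing's top. Wing: 36 mm long (this point's x), 10 mm thick (its y), 28 mm tall; z is the turning axis, out of the lid. A steel disc of 40 mm diameter under the wing has its top 20 mm below this point. Lid shut and handle up: 162 mm above the counter, 41 mm above the lid. White mark on the wing's +x half.
- head (a joint): Turn of the T-handle (rad), clockwise from above positive; 0 with the wing front to back along the case's x. Starts within -0.6 to 0.6, stops at +-2.8. Turns freely and stays where left while up. With the pin under the plate it turns clockwise only: 1.57 (+-0.15) past the slot's angle the pin springs up into a recess when let go, and about 0.17 further is a hard stop.
- slot_plate (a point): Centre of the top of the fixed steel plate inside the case under the handle, hidden when the lid is shut; axes as the case, not the slot. The plate's straight slot (half a turn is the same) lies at a head value between -0.5 and 0.5, different each time, to be found by feel: the pin passes within about 0.15 rad of it.
- plunger (a joint): How far the T-handle is pushed down (m): 0 up, 0.0145 right down, spring 3.5 N at the top to 10 N at the bottom. Its cross pin, parallel to the wing, meets the plate (slot_plate) at about 0.002 unless over the slot. Beyond 0.0125 the pin is under the plate; let go there it rests at about 0.012, or at about 0.009 once caught in the recess. Let up in the slot it returns to 0 and can be regripped.
- old_camera: Bystander: black and brown old camera, 45 by 105 by 65 mm, lens barrel to its -x, standing on the counter at the left of the case. Origin at the centre of its underside.
- lens: Bystander: upright black lens, 62 mm across, 70 mm high, at the right of the case. Origin at the centre of its underside.
- cleaner: Bystander: small closed blue bottle, 40 mm across, 95 mm high, at the right of the case. Origin at the centre of its underside.

How it is judged:
By the outcome, as a careful person would: the job done as asked, in the order asked, and still so for the second after the job is handed in, with the robot touching nothing.
It also fails if it takes over 64 s, if anything falls off the work surface, if the arm or the gripper's body presses on something with over 40 N, if the wrist force passes 120 N, or if a joint passes its speed limit or range.

## Working session

There is one attempt and no reset: what is moved stays moved. The work goes in short steps, Python scripts to look and compute and a tool call to move; the robot and the scene stay as the last step left them, time stands still between calls to the robot, and variables do not carry over. Pictures are saved under pics/ and viewed, and the job is handed in when it is done.

Besides the shell and the picture viewer there is one more tool, called after ">>>" as name(argument=value, ...) on one line, values as JSON. arm_command: Moves the arm, as the interface text tells. Its arguments: {"type":"object","properties":{"rows":{"type":"array"},"grip_force":{"type":"number"}},"required":["rows"]}

```bash
ls; mkdir -p pics; python3 - <<'E'
from bench import *
import cv2,numpy as np
s=get_state();print({k:np.round(v,3).tolist() for k,v in s.items()})
for n in("scene","top"):
    p,d=capture(n);cv2.imwrite(f"pics/{n}0.png",p[:,:,::-1]);np.save(f"pics/{n}0.npy",d);np.save(f"pics/{n}0p.npy",p)
    c=camera_info(n);print(n,np.round(c["K"],1).tolist(),np.round(c["extrinsics"],3).tolist())
print(camera_info("wrist"))
try: print(pinch_z)
except Exception as e: print(e)
import bench;print([x for x in dir(bench) if x[0]!='_'])
E
```

```text
pics
{'time_s': 0.0, 'joint_positions': [1.02, 0.351, 1.652, -0.0, 1.139, -0.085], 'joint_velocities': [-0.001, -0.001, -0.001, -0.001, 0.0, 0.001], 'effort': [0.0, -50.611, -29.14, -0.0, 0.005, -0.0], 'tool_pos': [246.827, 491.12, 230.75], 'tcp_rot': [-0.725, -3.056, 0.002], 'contact_force': [0.518, -0.899, -0.277], 'moment': [-0.016, -0.003, 0.01], 'finger_gap': 85.284}
scene [[350.6, 0.0, 256.2], [0.0, 350.6, 194.3], [0.0, 0.0, 1.0]] [[0.709, -0.705, 0.0, -353.633], [-0.669, -0.674, -0.313, 431.144], [0.221, 0.221, -0.95, 828.99], [0.0, 0.0, 0.0, 1.0]]
top [[465.2, 0.0, 247.3], [0.0, 465.2, 204.6], [0.0, 0.0, 1.0]] [[-0.015, -1.0, -0.017, 54.686], [-0.985, 0.018, -0.171, 560.91], [0.171, 0.014, -0.985, 1065.228], [0.0, 0.0, 0.0, 1.0]]
{'K': array([[285.1159411 ,   0.        , 258.21157186],
       [  0.        , 285.1159411 , 183.40499101],
       [  0.        ,   0.        ,   1.        ]]), 'mount': array([[ 5.07590366e-04, -9.48569908e-01, -3.16567325e-01,
         8.05587864e+01],
       [ 9.99999848e-01,  4.13923697e-04,  3.63128839e-04,
         8.38151438e-01],
       [-2.13418373e-04, -3.16567461e-01,  9.48569975e-01,
        -1.43522528e+02],
       [ 0.00000000e+00,  0.00000000e+00,  0.00000000e+00,
         1.00000000e+00]])}
18.700000000000003
['MotionError', 'camera_info', 'capture', 'finish_job', 'get_state', 'pinch_z']
```

View pics/scene0.png

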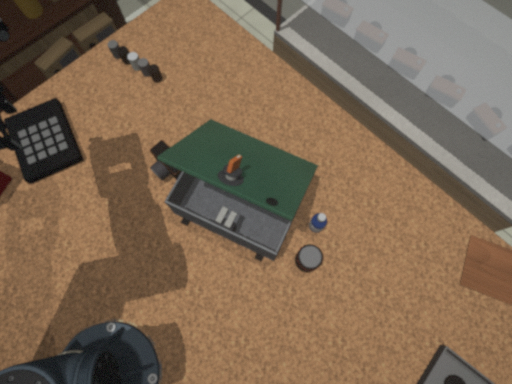

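View pics/top0.png

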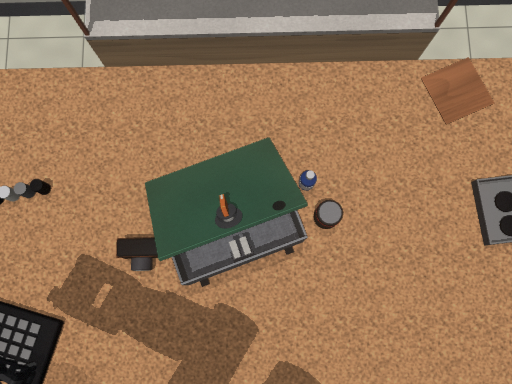

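The scene view shows the open green lid with the orange wing at about (233,163) and the black spot at (271,202). In the top view the wing is at (224,205), the spot at (279,206), the lens at (328,213), the bottle at (309,179) and the camera at (137,250). Next I'll measure the lid plane.

```bash
cat > h.py <<'E'
import numpy as np,cv2
from bench import *
def world(name,d,mask=None):
    c=camera_info(name);K=c["K"];E=c["extrinsics"]
    v,u=np.mgrid[:384,:512]
    P=np.stack([(u-K[0,2])/K[0,0]*d,(v-K[1,2])/K[1,1]*d,d],-1)
    return (P-E[:3,3])@E[:3,:3]
def ray(name,u,v):
    c=camera_info(name);K=c["K"];E=c["extrinsics"];R=E[:3,:3]
    return -R.T@E[:3,3], R.T@np.array([(u-K[0,2])/K[0,0],(v-K[1,2])/K[1,1],1])
def onplane(name,u,v,n,d0):
    o,r=ray(name,u,v);return o+r*(d0-n@o)/(n@r)
def green(p):
    h=cv2.cvtColor(p,cv2.COLOR_RGB2HSV);m=cv2.inRange(h,(65,80,20),(95,255,200))
    n,l,s,_=cv2.connectedComponentsWithStats(m);return l==1+np.argmax(s[1:,4])
def orange(p):
    h=cv2.cvtColor(p,cv2.COLOR_RGB2HSV);return cv2.inRange(h,(3,190,130),(14,255,255))>0
E
python3 - <<'E'
from h import *
for n in("top","scene"):
    p=np.load(f"pics/{n}0p.npy");d=np.load(f"pics/{n}0.npy")
    W=world(n,d);g=green(p)
    ge=cv2.erode(g.astype(np.uint8),np.ones((5,5)))>0
    ge&=d>0
    Q=W[ge];c=np.median(Q,0)
    for _ in range(4):
        c=Q.mean(0);nn=np.linalg.svd(Q-c,full_matrices=False)[2][2];nn*=np.sign(nn[2])
        r=(Q-c)@nn;Q=Q[abs(r)<max(3,2*r.std())]
    print(n,g.sum(),"n",nn.round(4),"tilt",np.arccos(nn[2]).round(4),"d",(nn@c).round(1),"rms",r.std().round(2))
    cs,_=cv2.findContours(g.astype(np.uint8),cv2.RETR_EXTERNAL,cv2.CHAIN_APPROX_NONE)
    cc=max(cs,key=cv2.contourArea);rc=cv2.approxPolyDP(cv2.convexHull(cc),6,True)[:,0]
    C=[onplane(n,u,v,nn,nn@c) for u,v in rc]
    for q,w in zip(rc,C):print(q,w.round(1))
    print([np.linalg.norm(C[i]-C[i-1]).round(1) for i in range(len(C))])
    o=orange(p);l=cv2.connectedComponentsWithStats(o.astype(np.uint8));print(l[2][1:].tolist())
    k=1+np.argmax(l[2][1:,4]);Q=W[(l[1]==k)&(d>0)];print("orange",Q.mean(0).round(1),"height above lid",np.sort(Q@nn-nn@c)[[0,len(Q)//2,-1]].round(1))
    img=cv2.resize(p[120:300,120:350] if n=="top" else p[110:280,140:340],None,fx=3,fy=3,interpolation=cv2.INTER_CUBIC);cv2.imwrite(f"pics/{n}0z.png",img[:,:,::-1])
E
```

```text
top 7194 n [0.5733 0.2055 0.7931] tilt 0.6549 d 497.9 rms 1.07
[302 204] [523.3 -62.6 265.7]
[158 257] [426.8 213.  264.1]
[152 209] [533.4 245.2 178.7]
[198 173] [619.1 152.6 140.7]
[258 162] [635.5  19.  163.4]
[287 180] [582.  -38.9 217.1]
[np.float64(79.8), np.float64(292.0), np.float64(140.4), np.float64(131.7), np.float64(136.5), np.float64(95.4)]
[[225, 206, 1, 1, 1]]
orange [518.   83.7 289.9] height above lid [46.2 46.2 46.2]
  return _methods._mean(a, axis=axis, dtype=dtype,
  ret = um.true_divide(
<stdin>:9: RuntimeWarning: Mean of empty slice.
Traceback (most recent call last):
IndexError: index 2 is out of bounds for axis 0 with size 0
```

View pics/top0z.png

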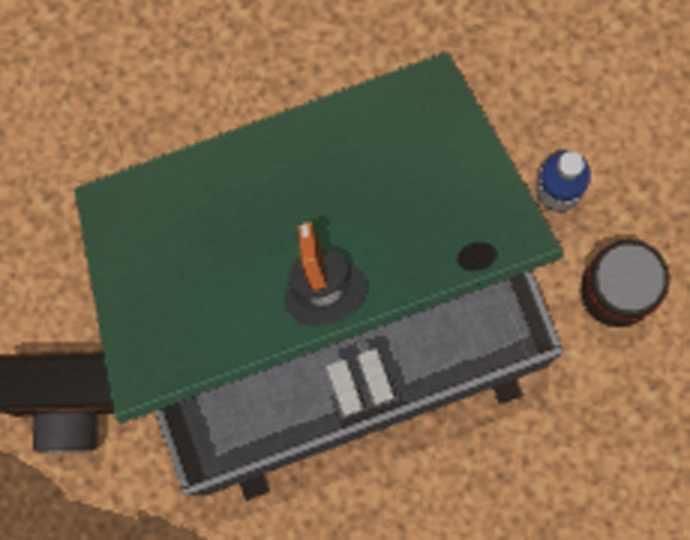

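```bash
sed -i 's/(65,80,20),(95,255,200)/(55,60,20),(100,255,200)/; s/(3,190,130),(14,255,255)/(0,150,120),(15,255,255)/' h.py
python3 - <<'E'
from h import *
for n in("top","scene"):
    p=np.load(f"pics/{n}0p.npy");d=np.load(f"pics/{n}0.npy")
    h=cv2.cvtColor(p,cv2.COLOR_RGB2HSV)
    for u,v in ([(224,205),(222,196),(200,200),(279,206)] if n=="top" else [(233,163),(230,168),(210,150),(271,202)]):print(n,u,v,h[v,u],p[v,u])
    W=world(n,d);g=green(p);print(g.sum())
    if g.sum()<3000: continue
    ge=(cv2.erode(g.astype(np.uint8),np.ones((5,5)))>0)&(d>0)
    Q=W[ge]
    for _ in range(4):
        c=Q.mean(0);nn=np.linalg.svd(Q-c,full_matrices=False)[2][2];nn*=np.sign(nn[2])
        r=(Q-c)@nn;Q=Q[abs(r)<max(3,2*r.std())]
    print("n",nn.round(4),"tilt",np.arccos(nn[2]).round(4),"yaw",np.arctan2(nn[1],nn[0]).round(4),"d",(nn@c).round(1),"rms",r.std().round(2))
    cs,_=cv2.findContours(g.astype(np.uint8),cv2.RETR_EXTERNAL,cv2.CHAIN_APPROX_NONE)
    cc=max(cs,key=cv2.contourArea);rc=cv2.approxPolyDP(cv2.convexHull(cc),5,True)[:,0]
    C=[onplane(n,u,v,nn,nn@c) for u,v in rc]
    for q,w in zip(rc,C):print(q,w.round(1))
    print([float(np.linalg.norm(C[i]-C[i-1]).round(1)) for i in range(len(C))])
    o=orange(p).astype(np.uint8);o[:, :190]=0;o[:,300:]=0;l=cv2.connectedComponentsWithStats(o);print(l[2][1:].tolist()[:5])
    dark=((p.max(-1)<45)&(cv2.dilate(g.astype(np.uint8),np.ones((9,9)))>0)).astype(np.uint8);l=cv2.connectedComponentsWithStats(dark)
    for i in range(1,l[0]):
        if l[2][i,4]>30: print("dark",l[2][i],l[3][i],onplane(n,*l[3][i],nn,nn@c).round(1))
E
```

```text
top 224 205 [ 11 186 171] [171  90  46]
top 222 196 [ 13  74 185] [185 155 131]
top 200 200 [69 88 81] [53 81 61]
top 279 206 [20 40 38] [38 36 32]
10579
n [0.5733 0.2056 0.7931] tilt 0.6548 yaw 0.3443 d 497.9 rms 1.08
[268 139] [700.1  -5.3 123.1]
[306 205] [520.6 -69.8 269.5]
[160 260] [420.7 207.9 269.7]
[145 184] [600.3 274.7 122.6]
[297.3, 240.5, 295.1, 241.6]
[[220, 194, 9, 23, 88]]
dark [273 201  12   9  88] [278.5 205. ] [524.3 -18.2 253.5]
dark [150 238   5  12  38] [152.44736842 242.71052632] [456.4 229.7 238.3]
scene 233 163 [ 12 163 117] [117  71  42]
scene 230 168 [ 11 170 156] [156  90  52]
scene 210 150 [67 77 76] [53 76 58]
scene 271 202 [75 12 43] [41 43 42]
6872
n [0.5745 0.2056 0.7922] tilt 0.6563 yaw 0.3437 d 497.3 rms 0.71
[158 157] [423.1 208.6 266.7]
[210 121] [597.2 268.1 125. ]
[313 169] [682.2 -10.  135.6]
[289 219] [517.3 -69.9 270.7]
[293.9, 232.3, 291.0, 221.4]
[[227, 157, 12, 15, 67]]
dark [155 146  12   9  35] [160.11428571 150.2       ] [437.8 225.5 251.7]
dark [267 198  10   7  44] [271.45454545 201.06818182] [523.6 -17.7 252.6]
```

```bash
cat >> h.py <<'E'
from scipy.spatial.transform import Rotation as Ro
def st():
    s=get_state();R=Ro.from_rotvec(s["tcp_rot"]).as_matrix()
    print("t",round(s["time_s"],2),"pos",np.round(s["tool_pos"],1),"xaxis yaw",np.arctan2(R[1,0],R[0,0]).round(3),"z",R[:,2].round(3),"q",np.round(s["joint_positions"],2),"F",np.round(s["contact_force"],1),"M",np.round(s["moment"],2),"gap",round(s["finger_gap"],1))
    return s,R
def togo(p,yaw=None):
    """dp units in tool axes to reach p, and rotation (units of 5deg) to tool-down with x-axis yaw"""
    s,R=st();print("dp",(R.T@(np.array(p)-s["tool_pos"])/25).round(2))
    if yaw is not None:
        T=np.array([[np.cos(yaw),np.sin(yaw),0],[np.sin(yaw),-np.cos(yaw),0],[0,0,-1]]) 
        print("rot",(np.degrees(Ro.from_matrix(R.T@T).as_rotvec())/5).round(2))
E
python3 - <<'E'
from h import *
togo([515,-20,330],0.344+np.pi)
togo([515,-20,330],0.344)
E
```

```text
t 0.1 pos [246.8 491.2 230.8] xaxis yaw 2.676 z [-0.001 -0.001 -1.   ] q [ 1.02  0.35  1.65 -0.    1.14 -0.08] F [-0.1 -0.5  0.5] M [ 0.05 -0.05  0.02] gap 85.3
dp [-18.77 -13.46  -3.96]
rot [-0.01 -0.01 -9.28]
t 0.1 pos [246.8 491.2 230.8] xaxis yaw 2.676 z [-0.001 -0.001 -1.   ] q [ 1.02  0.35  1.65 -0.    1.14 -0.08] F [-0.1 -0.5  0.5] M [ 0.05 -0.05  0.02] gap 85.3
dp [-18.77 -13.46  -3.96]
rot [-1.000e-02  1.000e-02  2.672e+01]
```

>>> arm_command(rows=[{"dp": [-1.2, -0.9, -1.5], "rotation": [0, 0, -1.2], "fingers": 0}, {"dp": [-2.4, -1.8, -3], "rotation": [0, 0, -2.4], "fingers": 0}, {"dp": [-3.6, -2.7, -4], "rotation": [0, 0, -3.6], "fingers": 0}, {"dp": [-4.8, -3.5, -4.8], "rotation": [0, 0, -4.8], "fingers": 0}, {"dp": [-6.1, -4.4, -4.8], "rotation": [0, 0, -6], "fingers": 0}, {"dp": [-7.4, -5.3, -4.8], "rotation": [0, 0, -7.2], "fingers": 0}, {"dp": [-8.7, -6.2, -4.8], "rotation": [0, 0, -8.4], "fingers": 0}, {"dp": [-10, -7.1, -4.8], "rotation": [0, 0, -9.3], "fingers": 0}])

```text
time_s: 0.77
tool_pos: [380.8, 237.4, 351.0]
tcp_rot: [0.549, -3.093, 0.001]
contact_force: [1.3, -0.1, 0.2]
finger_gap: -0.1
```

```bash
python3 -c "
from h import *
togo([510,-23,330],0.344+np.pi)"
```

```text
t 0.77 pos [380.8 237.4 351. ] xaxis yaw -2.79 z [-0. -0. -1.] q [ 0.45  0.05  1.72 -0.    1.37 -1.47] F [ 1.3 -0.1  0.2] M [ 0.02 -0.04  0.02] gap -0.1
dp [ -1.27 -11.56   0.85]
rot [-0.   -0.    0.09]
```

>>> arm_command(rows=[{"dp": [-0.2, -1.5, 0], "rotation": [0, 0, 0], "fingers": 0}, {"dp": [-0.3, -3, 0], "rotation": [0, 0, 0], "fingers": 0}, {"dp": [-0.5, -4.5, 0], "rotation": [0, 0, 0], "fingers": 0}, {"dp": [-0.7, -6, 0], "rotation": [0, 0, 0], "fingers": 0}, {"dp": [-0.9, -7.5, 0], "rotation": [0, 0, 0], "fingers": 0}, {"dp": [-1, -9, 0], "rotation": [0, 0, 0], "fingers": 0}, {"dp": [-1.2, -10.4, 0.5], "rotation": [0, 0, 0.1], "fingers": 0}, {"dp": [-1.3, -11.6, 0.9], "rotation": [0, 0, 0.1], "fingers": 0}])

```text
time_s: 1.43
tool_pos: [511.9, -26.0, 328.1]
tcp_rot: [-0.534, 3.096, -0.001]
contact_force: [1.2, 0.9, -0.8]
finger_gap: 0.4
```

```bash
python3 - <<'E'
from h import *
H=np.array([649,133,110.]);ex=np.array([np.cos(.344),np.sin(.344),0]);ey=np.array([-ex[1],ex[0],0])
s,R=st()
def spot(th):
    n=np.array([0,0,1])*np.cos(th)+ex*np.sin(th);f=-ex*np.cos(th)+np.array([0,0,np.sin(th)])
    return H+10*n+222*f-100*ey
for th in(.656,.55,.45,.35,.25,.17,.1,.05,0):
    p=spot(th);print(th,p.round(1),(R.T@(p-s["tool_pos"])/25).round(2))
E
```

```text
t 1.43 pos [511.9 -26.  328.1] xaxis yaw -2.8 z [ 0.    -0.001 -1.   ] q [-0.14  0.2   1.62 -0.    1.33 -2.05] F [ 1.2  0.9 -0.8] M [-0.02  0.08  0.1 ] gap 0.4
0.656 [522.9 -18.4 253.3] [-0.51  0.14  2.99]
0.55 [509.5 -23.2 234.6] [0.05 0.14 3.74]
0.45 [498.6 -27.1 215.6] [0.52 0.14 4.5 ]
0.35 [489.6 -30.3 195.5] [0.9  0.14 5.3 ]
0.25 [482.6 -32.9 174.6] [1.2  0.14 6.14]
0.17 [478.3 -34.4 157.4] [1.38 0.14 6.83]
0.1 [475.7 -35.3 142.1] [1.49 0.14 7.44]
0.05 [474.5 -35.7 131.1] [1.54 0.14 7.88]
0 [473.7 -36.  120. ] [1.57 0.14 8.32]
```

>>> arm_command(rows=[{"dp": [-0.5, 0.1, 1], "rotation": [0, 0, 0], "fingers": 0}, {"dp": [-0.5, 0.1, 2], "rotation": [0, 0, 0], "fingers": 0}, {"dp": [-0.5, 0.1, 2.6], "rotation": [0, 0, 0], "fingers": 0}, {"dp": [-0.45, 0.1, 3.0], "rotation": [0, 0, 0], "fingers": 0}, {"dp": [-0.25, 0.1, 3.35], "rotation": [0, 0, 0], "fingers": 0}, {"dp": [0, 0.1, 3.7], "rotation": [0, 0, 0], "fingers": 0}, {"dp": [0.25, 0.1, 4.1], "rotation": [0, 0, 0], "fingers": 0}, {"dp": [0.5, 0.1, 4.5], "rotation": [0, 0, 0], "fingers": 0}])

```text
time_s: 2.1
tool_pos: [499.3, -28.0, 215.8]
tcp_rot: [-0.533, 3.093, -0.002]
contact_force: [2.1, 0.9, 1.0]
finger_gap: 0.0
```

```bash
python3 - <<'E'
from h import *
p,d=capture("scene");cv2.imwrite("pics/s1.png",cv2.resize(p[110:280,140:340],None,fx=3,fy=3)[:,:,::-1])
togo([473.7,-36,120])
E
```

```text
t 2.15 pos [497.5 -28.1 213.9] xaxis yaw -2.8 z [-0.001 -0.001 -1.   ] q [-0.15  0.28  1.8  -0.    1.06 -2.06] F [ 0.4  0.8 -2. ] M [-0.05 -0.1  -0.02] gap -0.2
dp [1.   0.02 3.76]
```

View pics/s1.png

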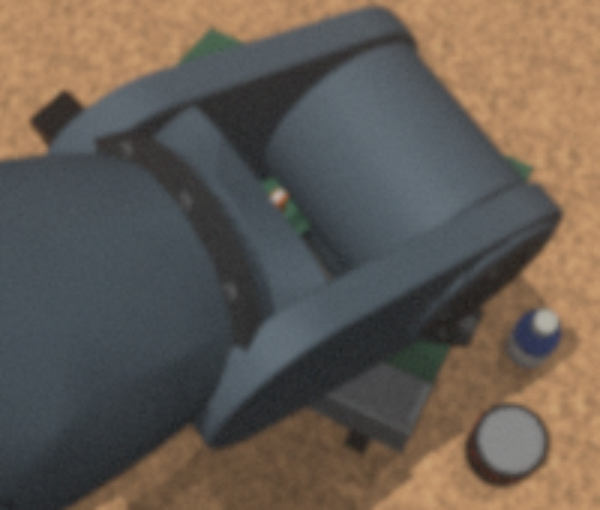

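The arm hides the lid in this view, so I'll continue along the arc and watch the force.

>>> arm_command(rows=[{"dp": [0.2, 0, 0.5], "rotation": [0, 0, 0], "fingers": 0}, {"dp": [0.4, 0, 1.0], "rotation": [0, 0, 0], "fingers": 0}, {"dp": [0.6, 0, 1.6], "rotation": [0, 0, 0], "fingers": 0}, {"dp": [0.75, 0, 2.1], "rotation": [0, 0, 0], "fingers": 0}, {"dp": [0.85, 0, 2.6], "rotation": [0, 0, 0], "fingers": 0}, {"dp": [0.92, 0, 3.0], "rotation": [0, 0, 0], "fingers": 0}, {"dp": [0.97, 0, 3.35], "rotation": [0, 0, 0], "fingers": 0}, {"dp": [1.0, 0, 3.6], "rotation": [0, 0, 0], "fingers": 0}])

```text
time_s: 2.82
tool_pos: [473.9, -36.6, 123.7]
tcp_rot: [0.534, -3.095, 0.001]
contact_force: [1.5, -0.2, 0.8]
finger_gap: -0.2
```

```bash
python3 - <<'E'
from h import *
togo([473.7,-36,120])
E
```

```text
t 2.82 pos [473.9 -36.6 123.7] xaxis yaw -2.8 z [-0.    -0.001 -1.   ] q [-0.17  0.37  1.94 -0.    0.83 -2.09] F [ 1.5 -0.2  0.8] M [ 0.07 -0.21  0.04] gap -0.2
dp [-0.    0.03  0.15]
```

>>> arm_command(rows=[{"dp": [0, 0, 0.1], "rotation": [0, 0, 0], "fingers": 0}, {"dp": [0, 0, 0.15], "rotation": [0, 0, 0], "fingers": 0}, {"dp": [0, 0, 0.2], "rotation": [0, 0, 0], "fingers": 0}, {"dp": [0, 0, 0.25], "rotation": [0, 0, 0], "fingers": 0}, {"dp": [0, 0, 0.25], "rotation": [0, 0, 0], "fingers": 0}, {"dp": [0, 0, 0.25], "rotation": [0, 0, 0], "fingers": 0}, {"dp": [0, 0, 0.25], "rotation": [0, 0, 0], "fingers": 0}, {"dp": [0, 0, 0.25], "rotation": [0, 0, 0], "fingers": 0}])

```text
time_s: 3.48
tool_pos: [473.8, -36.7, 120.2]
tcp_rot: [0.534, -3.095, 0.002]
contact_force: [-16.1, 0.1, 38.7]
finger_gap: -0.1
```

```bash
python3 - <<'E'
from h import *
st()
p,d=capture("wrist");cv2.imwrite("pics/w1.png",p[:,:,::-1])
E
```

```text
t 3.48 pos [473.8 -36.7 120.2] xaxis yaw -2.8 z [-0.    -0.001 -1.   ] q [-0.17  0.38  1.94 -0.    0.83 -2.09] F [-16.1   0.1  38.7] M [ 0.09  2.68 -0.01] gap -0.1
```

View pics/w1.png

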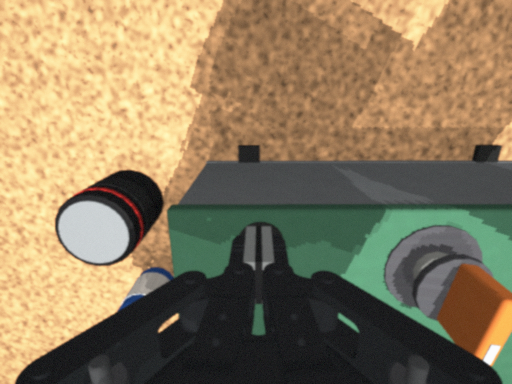

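The wrist view shows the lid flush on the case, and the z of 120.2 matches the 120 expected when shut. The handle is at about (440,280), with its white mark on the far end. Next I'll lift and measure the handle.

>>> arm_command(rows=[{"dp": [0, 0, -1], "rotation": [0, 0, 0], "fingers": 0}, {"dp": [0, 0, -2.5], "rotation": [0, 0, 0], "fingers": 0}, {"dp": [0.4, 0.6, -3.8], "rotation": [0, 0, 0], "fingers": 0.3}, {"dp": [0.8, 1.2, -5], "rotation": [0, 0, 0], "fingers": 0.5}, {"dp": [1.2, 2, -5.5], "rotation": [0, 0, 0], "fingers": 0.6}, {"dp": [1.6, 3, -5.5], "rotation": [0, 0, 0], "fingers": 0.6}, {"dp": [2, 4, -5.5], "rotation": [0, 0, 0], "fingers": 0.6}, {"dp": [2, 4, -5.5], "rotation": [0, 0, 0], "fingers": 0.6}])

```text
time_s: 4.2
tool_pos: [390.7, 42.9, 258.1]
tcp_rot: [0.537, -3.095, 0.001]
contact_force: [0.2, -0.1, 0.7]
finger_gap: 51.5
```

```bash
python3 - <<'E'
from h import *
s,R=st()
p,d=capture("wrist");cv2.imwrite("pics/w2.png",p[:,:,::-1]);np.savez("pics/w2.npz",p=p,d=d,R=R,t=s["tool_pos"])
p,d=capture("top");cv2.imwrite("pics/t2.png",p[:,:,::-1])
E
```

```text
t 4.2 pos [390.7  42.9 258.1] xaxis yaw -2.798 z [-0.001 -0.001 -1.   ] q [-0.01  0.02  1.99 -0.    1.13 -1.92] F [ 0.2 -0.1  0.7] M [ 0.01 -0.04 -0.01] gap 51.5
```

View pics/w2.png

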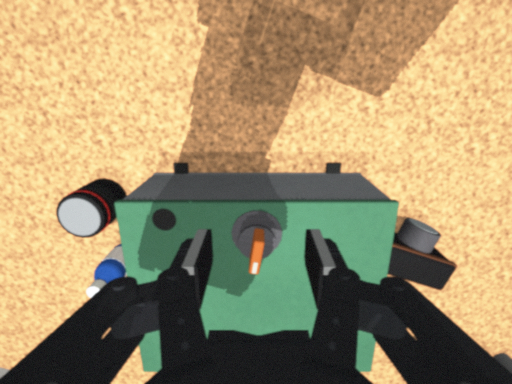

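View pics/t2.png

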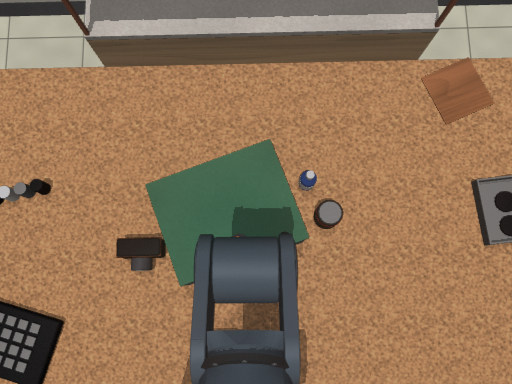

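The wrist view shows the shut lid, the wing at about (257,250) with its white mark at the far end, and the spot at (164,219). The bystanders are undisturbed. Next, the wing pose.

```bash
cat >> h.py <<'E'
def wworld(uv,z,R,t):
    c=camera_info("wrist");K=c["K"];M=c["mount"]
    uv=np.atleast_2d(np.asarray(uv,float));r=np.c_[(uv[:,0]-K[0,2])/K[0,0],(uv[:,1]-K[1,2])/K[1,1],np.ones(len(uv))]
    r=r@M[:3,:3].T@R.T;o=R@M[:3,3]+t
    return o+r*((z-o[2])/r[:,2])[:,None]
def wdepth(d,R,t):
    c=camera_info("wrist");K=c["K"];M=c["mount"];v,u=np.mgrid[:384,:512]
    P=np.stack([(u-K[0,2])/K[0,0]*d,(v-K[1,2])/K[1,1]*d,d],-1)
    return (P@M[:3,:3].T+M[:3,3])@R.T+t
E
python3 - <<'E'
from h import *
z=np.load("pics/w2.npz");p,d,R,t=z["p"],z["d"],z["R"],z["t"]
W=wdepth(d,R,t)
roi=np.zeros((384,512),bool);roi[222:285,235:285]=1
top=roi&(W[...,2]>163)&(W[...,2]<178)&(d>0)
Q=W[top];print(len(Q),"ztop",np.median(Q[:,2]))
v,u=np.nonzero(top)
q=wworld(np.c_[u,v],170,R,t)[:,:2]
c,(w,h),a=cv2.minAreaRect(q.astype(np.float32));print("rect",c,w,h,a)
m=q.mean(0);e=np.linalg.svd(q-m,full_matrices=False)[2][0];e*=np.sign(e[0]);yaw=np.arctan2(e[1],e[0]);print("mean",m,"wing yaw",yaw,"head",0.344-yaw)
dk=(p.max(-1)<60).astype(np.uint8);dk[:,:148]=0;dk[:,182:]=0;dk[:205]=0;dk[232:]=0
vv,uu=np.nonzero(dk);print("spot",wworld([uu.mean(),vv.mean()],120,R,t).round(1))
lid=roi*0
g=(cv2.inRange(cv2.cvtColor(p,cv2.COLOR_RGB2HSV),(55,60,20),(100,255,255))>0)
for r in (210,215,220):
    c_=np.nonzero(g[r])[0];print(r,c_.min(),c_.max(),wworld([[c_.min(),r],[c_.max()+1,r]],120,R,t).round(1).tolist())
for col in (200,300,350):
    r_=np.nonzero(g[:,col])[0].min();print(col,r_,wworld([col,r_],120,R,t).round(1).tolist())
print("lid z",np.median(W[g&(d>0)][:,2]))
E
```

```text
392 ztop 170.1071216169507
rect (455.4630126953125, 64.53792572021484) 39.143280029296875 10.28165054321289 10.702791213989258
mean [455.17495019  64.48615534] wing yaw 0.19247529954481124 head 0.15152470045518873
spot [[476.6 -35.5 120. ]]
210 114 396 [[484.2, -88.2, 120.0], [381.7, 198.1, 120.0]]
215 115 395 [[489.7, -86.1, 120.0], [387.3, 199.9, 120.0]]
220 118 395 [[494.5, -81.9, 120.0], [392.6, 202.8, 120.0]]
200 200 [[441.9, -4.4, 120.0]]
300 200 [[406.1, 95.6, 120.0]]
350 200 [[388.2, 145.5, 120.0]]
lid z 121.44574360796463
```

```bash
python3 - <<'E'
from h import *
togo([455.3,64.3,143.7],.192-np.pi)
E
```

```text
t 4.3 pos [393.1  41.2 258.1] xaxis yaw -2.798 z [ 0.001 -0.001 -1.   ] q [-0.01  0.03  1.98 -0.    1.13 -1.93] F [-0.2 -0.2  0.2] M [-0.    0.03 -0.  ] gap 51.0
dp [-2.65  0.04  4.58]
rot [-0.02  0.    1.74]
```

>>> arm_command(rows=[{"dp": [-0.7, 0, 0.5], "rotation": [0, 0, 0.5], "fingers": 0.5}, {"dp": [-1.4, 0, 1], "rotation": [0, 0, 1], "fingers": 0.5}, {"dp": [-2.1, 0, 1.5], "rotation": [0, 0, 1.5], "fingers": 0.5}, {"dp": [-2.5, 0, 2], "rotation": [0, 0, 1.7], "fingers": 0.5}, {"dp": [-2.65, 0, 2.2], "rotation": [0, 0, 1.7], "fingers": 0.5}, {"dp": [-2.65, 0, 2.2], "rotation": [0, 0, 1.7], "fingers": 0.5}, {"dp": [-2.65, 0, 2.2], "rotation": [0, 0, 1.7], "fingers": 0.5}, {"dp": [-2.65, 0, 2.2], "rotation": [0, 0, 1.7], "fingers": 0.5}])

```text
time_s: 4.97
tool_pos: [455.4, 63.1, 203.7]
tcp_rot: [-0.306, 3.125, -0.002]
contact_force: [0.5, 0.3, -0.2]
finger_gap: 42.4
```

```bash
python3 - <<'E'
from h import *
s,R=st();t=s["tool_pos"]
p,d=capture("wrist");cv2.imwrite("pics/w3.png",p[:,:,::-1]);np.savez("pics/w3.npz",p=p,d=d,R=R,t=t)
W=wdepth(d,R,t)
near=np.hypot(W[...,0]-455,W[...,1]-64)<35
top=near&(W[...,2]>165)&(W[...,2]<175)&(d>0)
v,u=np.nonzero(top);q=wworld(np.c_[u,v],170,R,t)[:,:2]
print(len(q),cv2.minAreaRect(q.astype(np.float32)));m=q.mean(0);e=np.linalg.svd(q-m,full_matrices=False)[2][0];e*=np.sign(e[0]);print(m,np.arctan2(e[1],e[0]))
togo([*m,143.7],np.arctan2(e[1],e[0])-np.pi)
E
```

```text
t 4.97 pos [455.4  63.1 203.7] xaxis yaw -2.946 z [ 0.001 -0.001 -1.   ] q [ 0.04  0.22  1.91 -0.    1.01 -1.73] F [ 0.5  0.3 -0.2] M [0.06 0.02 0.04] gap 42.4
701 ((456.5427551269531, 64.98531341552734), (37.174015045166016, 9.81875228881836), 10.279226303100586)
[456.04837374  64.9588909 ] 0.18234034058896537
t 5.02 pos [455.4  63.2 203.8] xaxis yaw -2.946 z [ 0.002 -0.001 -1.   ] q [ 0.04  0.22  1.91 -0.    1.01 -1.73] F [0.9 0.7 1.1] M [-0.03 -0.    0.02] gap 42.9
dp [-0.03  0.07  2.4 ]
rot [-0.02  0.02  0.15]
```

View pics/w3.png

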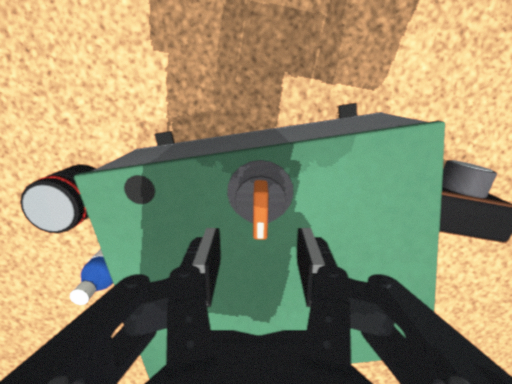

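The wing sits centred between the open fingers at about (261,210). I'll descend and grip it.

>>> arm_command(grip_force=30, rows=[{"dp": [0, 0.06, 0.7], "rotation": [0, 0, 0.1], "fingers": 0.45}, {"dp": [0, 0.06, 1.4], "rotation": [0, 0, 0.1], "fingers": 0.4}, {"dp": [0, 0.06, 2.0], "rotation": [0, 0, 0.1], "fingers": 0.4}, {"dp": [0, 0.06, 2.36], "rotation": [0, 0, 0.1], "fingers": 0.4}, {"dp": [0, 0.06, 2.36], "rotation": [0, 0, 0.1], "fingers": 0.3}, {"dp": [0, 0.06, 2.36], "rotation": [0, 0, 0.1], "fingers": 0.2}, {"dp": [0, 0.06, 2.36], "rotation": [0, 0, 0.1], "fingers": 0.05}, {"dp": [0, 0.06, 2.36], "rotation": [0, 0, 0.1], "fingers": 0.05}])

```text
time_s: 5.68
tool_pos: [455.7, 64.5, 145.8]
tcp_rot: [-0.292, 3.125, -0.003]
contact_force: [-0.3, -0.6, 2.7]
finger_gap: 9.3
```

```bash
python3 - <<'E'
from h import *
st()
E
```

```text
t 5.68 pos [455.7  64.5 145.8] xaxis yaw -2.955 z [ 0.003 -0.001 -1.   ] q [ 0.04  0.31  1.96 -0.    0.87 -1.72] F [-0.3 -0.6  2.7] M [-0.13  0.05 -0.02] gap 9.3
```

>>> arm_command(grip_force=40, rows=[{"dp": [0, 0, 0.04], "rotation": [0, 0, 0], "fingers": 0.05}, {"dp": [0, 0, 0.08], "rotation": [0, 0, 0], "fingers": 0.05}, {"dp": [0, 0, 0.12], "rotation": [0, 0, 0], "fingers": 0.05}, {"dp": [0, 0, 0.16], "rotation": [0, 0, 0], "fingers": 0.05}, {"dp": [0, 0, 0.2], "rotation": [0, 0, 0], "fingers": 0.05}, {"dp": [0, 0, 0.2], "rotation": [0, 0, 0], "fingers": 0.05}, {"dp": [0, 0, 0.2], "rotation": [0, 0, 0], "fingers": 0.05}, {"dp": [0, 0, 0.2], "rotation": [0, 0, 0], "fingers": 0.05}])

```text
time_s: 6.35
tool_pos: [455.8, 64.5, 140.9]
tcp_rot: [-0.292, 3.125, -0.003]
contact_force: [-2.1, -0.7, 3.9]
finger_gap: 9.3
```

```bash
python3 - <<'E'
from h import *
st()
E
```

```text
t 6.35 pos [455.8  64.5 140.9] xaxis yaw -2.955 z [ 0.003 -0.001 -1.   ] q [ 0.04  0.32  1.96 -0.    0.86 -1.72] F [-2.1 -0.7  3.9] M [-0.03  0.44  0.  ] gap 9.3
```

>>> arm_command(rows=[{"dp": [0, 0, 0.04], "rotation": [0, 0, 0], "fingers": 0.05}, {"dp": [0, 0, 0.08], "rotation": [0, 0, 0], "fingers": 0.05}, {"dp": [0, 0, 0.12], "rotation": [0, 0, 0], "fingers": 0.05}, {"dp": [0, 0, 0.14], "rotation": [0, 0, 0], "fingers": 0.05}, {"dp": [0, 0, 0.14], "rotation": [0, 0, 0], "fingers": 0.05}, {"dp": [0, 0, 0.14], "rotation": [0, 0, 0], "fingers": 0.05}, {"dp": [0, 0, 0.14], "rotation": [0, 0, 0], "fingers": 0.05}, {"dp": [0, 0, 0.14], "rotation": [0, 0, 0], "fingers": 0.05}])

```text
time_s: 7.02
tool_pos: [455.8, 64.5, 137.5]
tcp_rot: [-0.292, 3.125, -0.003]
contact_force: [-3.1, -0.0, 6.8]
finger_gap: 9.0
```

```bash
python3 - <<'E'
from h import *
s,R=st();t=s["tool_pos"]
p,d=capture("wrist");cv2.imwrite("pics/w4.png",p[:,:,::-1])
W=wdepth(d,R,t);near=(np.hypot(W[...,0]-456,W[...,1]-65)<22)&(d>0)&(p[...,0]>1.6*p[...,2])
print(near.sum(),np.percentile(W[near][:,2],[10,50,90,98]))
E
```

```text
t 7.02 pos [455.8  64.5 137.5] xaxis yaw -2.955 z [ 0.003 -0.001 -1.   ] q [ 0.04  0.32  1.97 -0.    0.85 -1.72] F [-3.1 -0.   6.8] M [-0.12  0.57  0.02] gap 9.0
1573 [145.91316009 161.63899578 162.89771952 173.17383893]
```

View pics/w4.png

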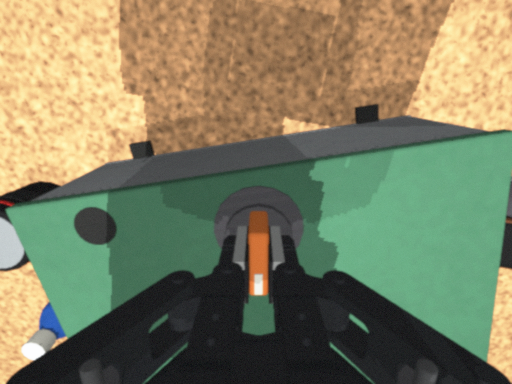

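The wing top is now at about 162 mm, down 8 mm at only about 7 N. The pin is therefore already in the slot at this angle, head about 0.16. I'll push right down.

>>> arm_command(rows=[{"dp": [0, 0, 0.05], "rotation": [0, 0, 0], "fingers": 0.05}, {"dp": [0, 0, 0.1], "rotation": [0, 0, 0], "fingers": 0.05}, {"dp": [0, 0, 0.15], "rotation": [0, 0, 0], "fingers": 0.05}, {"dp": [0, 0, 0.2], "rotation": [0, 0, 0], "fingers": 0.05}, {"dp": [0, 0, 0.25], "rotation": [0, 0, 0], "fingers": 0.05}, {"dp": [0, 0, 0.28], "rotation": [0, 0, 0], "fingers": 0.05}, {"dp": [0, 0, 0.28], "rotation": [0, 0, 0], "fingers": 0.05}, {"dp": [0, 0, 0.28], "rotation": [0, 0, 0], "fingers": 0.05}])

```text
time_s: 7.73
tool_pos: [455.9, 64.5, 131.1]
tcp_rot: [-0.292, 3.125, -0.003]
contact_force: [-7.0, -0.7, 14.7]
finger_gap: 9.3
```

```bash
python3 - <<'E'
from h import *
s,R=st();t=s["tool_pos"]
p,d=capture("wrist")
W=wdepth(d,R,t);near=(np.hypot(W[...,0]-456,W[...,1]-65)<22)&(d>0)&(p[...,0]>1.6*p[...,2])
h=np.histogram(W[near][:,2],np.arange(140,180,1.));print(h[0].tolist())
E
```

```text
t 7.73 pos [455.9  64.5 131.1] xaxis yaw -2.955 z [ 0.004 -0.001 -1.   ] q [ 0.04  0.33  1.97 -0.    0.83 -1.72] F [-7.  -0.7 14.7] M [-0.18  1.12  0.  ] gap 9.3
[15, 18, 16, 22, 19, 20, 19, 22, 16, 18, 23, 20, 21, 47, 156, 548, 293, 28, 14, 14, 4, 3, 1, 3, 1, 3, 5, 7, 15, 10, 1, 0, 0, 0, 0, 0, 0, 0, 0]
```

The wing top is at about 155.5 mm, 14.5 mm down, with 14.7 N on the wrist, so it is right down. Now I'll turn it clockwise while holding it down.

>>> arm_command(rows=[{"dp": [0, 0, 0.03], "rotation": [0, 0, 1], "fingers": 0.05}, {"dp": [0, 0, 0.03], "rotation": [0, 0, 2], "fingers": 0.05}, {"dp": [0, 0, 0.03], "rotation": [0, 0, 3], "fingers": 0.05}, {"dp": [0, 0, 0.03], "rotation": [0, 0, 4], "fingers": 0.05}, {"dp": [0, 0, 0.03], "rotation": [0, 0, 5], "fingers": 0.05}, {"dp": [0, 0, 0.03], "rotation": [0, 0, 6], "fingers": 0.05}, {"dp": [0, 0, 0.03], "rotation": [0, 0, 7], "fingers": 0.05}, {"dp": [0, 0, 0.03], "rotation": [0, 0, 8], "fingers": 0.05}])

```text
time_s: 8.45
tool_pos: [456.0, 64.9, 131.1]
tcp_rot: [0.801, 3.034, 0.001]
contact_force: [-5.9, 3.6, 15.0]
finger_gap: 9.1
```

```bash
python3 - <<'E'
from h import *
s,R=st();t=s["tool_pos"]
E
```

```text
t 8.45 pos [456.   64.9 131.1] xaxis yaw 2.626 z [ 0.004 -0.001 -1.   ] q [ 0.04  0.33  1.97 -0.    0.83 -1.01] F [-5.9  3.6 15. ] M [ 0.62  1.14 -0.04] gap 9.1
```

>>> arm_command(rows=[{"dp": [0, 0, 0.03], "rotation": [0, 0, 1.2], "fingers": 0.05}, {"dp": [0, 0, 0.03], "rotation": [0, 0, 2.4], "fingers": 0.05}, {"dp": [0, 0, 0.03], "rotation": [0, 0, 3.6], "fingers": 0.05}, {"dp": [0, 0, 0.03], "rotation": [0, 0, 4.8], "fingers": 0.05}, {"dp": [0, 0, 0.03], "rotation": [0, 0, 6], "fingers": 0.05}, {"dp": [0, 0, 0.03], "rotation": [0, 0, 7.2], "fingers": 0.05}, {"dp": [0, 0, 0.03], "rotation": [0, 0, 8.3], "fingers": 0.05}, {"dp": [0, 0, 0.03], "rotation": [0, 0, 9], "fingers": 0.05}])

```text
time_s: 9.12
tool_pos: [456.5, 65.4, 131.2]
tcp_rot: [1.907, 2.491, 0.005]
contact_force: [-4.6, 3.7, 13.4]
finger_gap: 9.2
```

```bash
python3 - <<'E'
from h import *
s,R=st();t=s["tool_pos"]
p,d=capture("wrist");cv2.imwrite("pics/w5.png",p[:,:,::-1])
W=wdepth(d,R,t);near=(np.hypot(W[...,0]-456,W[...,1]-65)<22)&(d>0)&(p[...,0]>1.6*p[...,2])
h=np.histogram(W[near][:,2],np.arange(150,180,1.));print(h[0].tolist())
st()
E
```

```text
t 9.12 pos [456.5  65.4 131.2] xaxis yaw 1.835 z [ 0.005  0.    -1.   ] q [ 0.04  0.33  1.97 -0.    0.83 -0.22] F [-4.6  3.7 13.4] M [0.52 0.77 0.03] gap 9.2
[16, 29, 20, 37, 174, 561, 280, 29, 13, 14, 5, 2, 3, 2, 4, 1, 4, 11, 12, 12, 0, 0, 0, 0, 0, 0, 0, 0, 0]
t 9.17 pos [456.5  65.3 131.2] xaxis yaw 1.832 z [ 0.005  0.    -1.   ] q [ 0.04  0.33  1.97 -0.    0.83 -0.22] F [-4.2  3.3 12.6] M [ 0.49  0.79 -0.01] gap 9.2
```

View pics/w5.png

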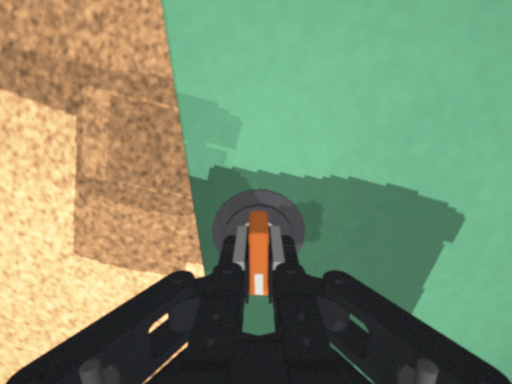

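The wing has turned with the gripper, by 1.50 rad so far. I'll add the last bit to make a quarter turn and then let it up gently.

>>> arm_command(rows=[{"dp": [0, 0, 0.03], "rotation": [0, 0, 0.3], "fingers": 0.05}, {"dp": [0, 0, 0.03], "rotation": [0, 0, 0.6], "fingers": 0.05}, {"dp": [0, 0, 0.03], "rotation": [0, 0, 0.9], "fingers": 0.05}, {"dp": [0, 0, 0.03], "rotation": [0, 0, 0.9], "fingers": 0.05}, {"dp": [0, 0, 0.03], "rotation": [0, 0, 0.9], "fingers": 0.05}, {"dp": [0, 0, 0.03], "rotation": [0, 0, 0.9], "fingers": 0.05}, {"dp": [0, 0, 0.03], "rotation": [0, 0, 0.9], "fingers": 0.05}, {"dp": [0, 0, 0.03], "rotation": [0, 0, 0.9], "fingers": 0.05}])

```text
time_s: 9.83
tool_pos: [456.6, 65.5, 131.1]
tcp_rot: [2.007, 2.412, 0.006]
contact_force: [-5.5, -0.2, 15.7]
finger_gap: 9.1
```

```bash
python3 - <<'E'
from h import *
st()
E
```

```text
t 9.83 pos [456.6  65.5 131.1] xaxis yaw 1.753 z [ 0.006  0.    -1.   ] q [ 0.04  0.33  1.97  0.    0.83 -0.14] F [-5.5 -0.2 15.7] M [-0.03  1.09 -0.05] gap 9.1
```

>>> arm_command(rows=[{"dp": [0, 0, -0.04], "rotation": [0, 0, 0], "fingers": 0.05}, {"dp": [0, 0, -0.08], "rotation": [0, 0, 0], "fingers": 0.05}, {"dp": [0, 0, -0.12], "rotation": [0, 0, 0], "fingers": 0.05}, {"dp": [0, 0, -0.16], "rotation": [0, 0, 0], "fingers": 0.05}, {"dp": [0, 0, -0.16], "rotation": [0, 0, 0], "fingers": 0.05}, {"dp": [0, 0, -0.16], "rotation": [0, 0, 0], "fingers": 0.05}, {"dp": [0, 0, -0.16], "rotation": [0, 0, 0], "fingers": 0.05}, {"dp": [0, 0, -0.16], "rotation": [0, 0, 0], "fingers": 0.05}])

```text
time_s: 10.5
tool_pos: [456.6, 65.5, 135.3]
tcp_rot: [2.007, 2.412, 0.006]
contact_force: [-3.4, -0.4, 7.5]
finger_gap: 9.1
```

```bash
python3 - <<'E'
from h import *
s,R=st();t=s["tool_pos"]
p,d=capture("wrist")
W=wdepth(d,R,t);near=(np.hypot(W[...,0]-456,W[...,1]-65)<22)&(d>0)&(p[...,0]>1.6*p[...,2])
h=np.histogram(W[near][:,2],np.arange(150,180,1.));print(h[0].tolist())
E
```

```text
t 10.5 pos [456.6  65.5 135.3] xaxis yaw 1.753 z [ 0.006  0.    -1.   ] q [ 0.04  0.33  1.97  0.    0.84 -0.14] F [-3.4 -0.4  7.5] M [-0.11  0.68  0.02] gap 9.1
[19, 18, 25, 23, 20, 21, 20, 36, 129, 545, 330, 30, 13, 16, 6, 1, 3, 2, 5, 1, 3, 11, 8, 15, 1, 0, 0, 5, 1]
```

At about 10.3 mm depth the spring still pushes. That is above the 12 mm resting height of an uncaught pin, so the pin is rising into the recess. I'll let up a little more.

>>> arm_command(rows=[{"dp": [0, 0, -0.03], "rotation": [0, 0, 0], "fingers": 0.05}, {"dp": [0, 0, -0.05], "rotation": [0, 0, 0], "fingers": 0.05}, {"dp": [0, 0, -0.07], "rotation": [0, 0, 0], "fingers": 0.05}, {"dp": [0, 0, -0.07], "rotation": [0, 0, 0], "fingers": 0.05}, {"dp": [0, 0, -0.07], "rotation": [0, 0, 0], "fingers": 0.05}, {"dp": [0, 0, -0.07], "rotation": [0, 0, 0], "fingers": 0.05}, {"dp": [0, 0, -0.07], "rotation": [0, 0, 0], "fingers": 0.05}, {"dp": [0, 0, -0.07], "rotation": [0, 0, 0], "fingers": 0.05}])

```text
time_s: 11.22
tool_pos: [456.5, 65.5, 136.9]
tcp_rot: [2.007, 2.412, 0.006]
contact_force: [-1.2, -0.1, -0.4]
finger_gap: 9.6
```

```bash
python3 - <<'E'
from h import *
st()
E
```

```text
t 11.22 pos [456.5  65.5 136.9] xaxis yaw 1.753 z [ 0.005  0.    -1.   ] q [ 0.04  0.32  1.97  0.    0.85 -0.14] F [-1.2 -0.1 -0.4] M [-0.16  0.26 -0.01] gap 9.6
```

The force fell to about 0 at roughly 8.7–9 mm depth, so the pin has seated in the recess. I'll open the fingers and lift away.

>>> arm_command(rows=[{"dp": [0, 0, 0], "rotation": [0, 0, 0], "fingers": 0.2}, {"dp": [0, 0, 0], "rotation": [0, 0, 0], "fingers": 0.4}, {"dp": [0, 0, 0], "rotation": [0, 0, 0], "fingers": 0.5}, {"dp": [0, 0, 0], "rotation": [0, 0, 0], "fingers": 0.5}, {"dp": [0, 0, -0.5], "rotation": [0, 0, 0], "fingers": 0.5}, {"dp": [0, 0, -1.5], "rotation": [0, 0, 0], "fingers": 0.5}, {"dp": [0, 0, -3], "rotation": [0, 0, 0], "fingers": 0.5}, {"dp": [0, 0, -4], "rotation": [0, 0, 0], "fingers": 0.5}])

```text
time_s: 11.88
tool_pos: [456.3, 65.5, 239.5]
tcp_rot: [2.006, 2.411, 0.007]
contact_force: [0.8, 0.4, 0.7]
finger_gap: 43.1
```

```bash
python3 - <<'E'
from h import *
s,R=st();t=s["tool_pos"]
p,d=capture("wrist");cv2.imwrite("pics/w6.png",p[:,:,::-1])
W=wdepth(d,R,t);near=(np.hypot(W[...,0]-456,W[...,1]-65)<22)&(d>0)&(p[...,0]>1.6*p[...,2])
h=np.histogram(W[near][:,2],np.arange(150,180,1.));print(h[0].tolist())
togo([330,200,330])
E
```

```text
t 11.88 pos [456.3  65.5 239.5] xaxis yaw 1.753 z [ 0.007  0.    -1.   ] q [ 0.04  0.17  1.87  0.    1.09 -0.14] F [0.8 0.4 0.7] M [-0.03 -0.01 -0.04] gap 43.1
[4, 5, 2, 5, 3, 3, 5, 5, 5, 33, 110, 205, 54, 3, 0, 0, 0, 0, 0, 0, 0, 0, 0, 0, 0, 0, 0, 0, 0]
t 11.93 pos [458.1  65.6 243.4] xaxis yaw 1.753 z [ 0.013  0.001 -1.   ] q [ 0.04  0.17  1.86  0.    1.1  -0.14] F [2.4 0.7 5.9] M [-0.   -0.13  0.02] gap 43.3
dp [ 6.21 -4.02 -3.53]
```

View pics/w6.png

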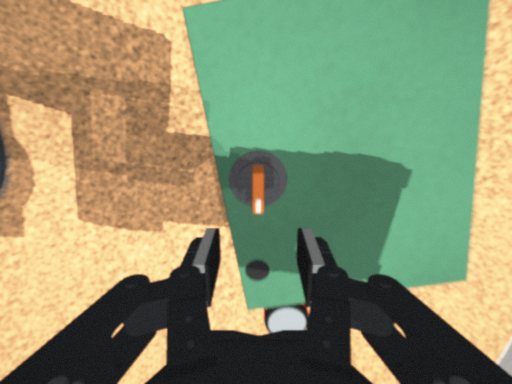

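The released wing (258,190) stays down. Its top is at about 161.3 mm, 8.8 mm below the handle-up height, which matches "about 0.009 once caught". I'll back away for a final look.

>>> arm_command(rows=[{"dp": [0, 0, -1.2], "rotation": [0, 0, 0], "fingers": 0.5}, {"dp": [0, 0, -2.4], "rotation": [0, 0, 0], "fingers": 0.5}, {"dp": [0.5, -1, -3.5], "rotation": [0, 0, 0], "fingers": 0.5}, {"dp": [1, -2.2, -3.5], "rotation": [0, 0, 0], "fingers": 0.5}, {"dp": [2, -3, -3.5], "rotation": [0, 0, 0], "fingers": 0.5}, {"dp": [3.2, -3.6, -3.5], "rotation": [0, 0, 0], "fingers": 0.5}, {"dp": [4.2, -4, -3.5], "rotation": [0, 0, 0], "fingers": 0.5}, {"dp": [5, -4, -3.5], "rotation": [0, 0, 0], "fingers": 0.5}])

```text
time_s: 12.6
tool_pos: [334.0, 171.3, 329.5]
tcp_rot: [2.003, 2.408, 0.015]
contact_force: [0.6, -0.8, -0.2]
finger_gap: 42.6
```

>>> arm_command(rows=[{"dp": [1, 0, 0], "rotation": [0, 0, 0], "fingers": 0.5}, {"dp": [2, 0, 0], "rotation": [0, 0, 0], "fingers": 0.5}, {"dp": [3, 0, 0], "rotation": [0, 0, 0], "fingers": 0.5}, {"dp": [4, 0, 0], "rotation": [0, 0, 0], "fingers": 0.5}, {"dp": [5, 0, 0], "rotation": [0, 0, 0], "fingers": 0.5}, {"dp": [5, 0, 0], "rotation": [0, 0, 0], "fingers": 0.5}, {"dp": [5, 0, 0], "rotation": [0, 0, 0], "fingers": 0.5}, {"dp": [5, 0, 0], "rotation": [0, 0, 0], "fingers": 0.5}])

```text
time_s: 13.27
tool_pos: [311.3, 293.9, 329.1]
tcp_rot: [2.002, 2.408, 0.015]
contact_force: [-1.2, -0.7, -0.2]
finger_gap: 42.6
```

```bash
python3 - <<'E'
from h import *
st()
p,d=capture("top");cv2.imwrite("pics/t7.png",p[:,:,::-1])
W=world("top",d);g=green(p)&(d>0);print("lid z",np.percentile(W[g][:,2],[5,50,95]))
n=(np.hypot(W[...,0]-456,W[...,1]-65)<22)&(d>0)&orange(p);print("wing z",n.sum(),np.sort(W[n][:,2])[-12:].round(1))
E
```

```text
t 13.27 pos [311.3 293.9 329.1] xaxis yaw 1.754 z [ 0.014  0.001 -1.   ] q [ 0.65  0.02  1.81 -0.01  1.3   0.47] F [-1.2 -0.7 -0.2] M [-0.03  0.03  0.01] gap 42.6
lid z [117.33984489 120.33389723 123.41104968]
wing z 25 [159.8 159.8 159.9 160.2 160.2 160.5 160.5 160.9 160.9 161.5 162.2 162.2]
```

View pics/t7.png

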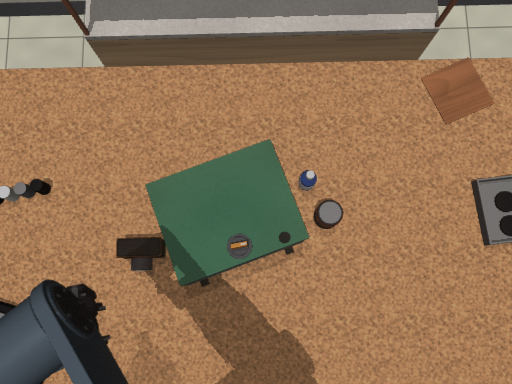

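The final top view shows the lid flat (z about 120), with the wing crosswise and low at (238,244). The camera (141,250), lens (328,213) and bottle (308,179) are where they started, and the arm is clear.

```bash
python3 -c "
from bench import *
print(finish_job())"
```

```text
the job is handed in; nothing more can be done
None
```

The lid is shut and latched, and I handed the job in at about 13 s of the 64 s allowed.

- **Lid:** I pushed it shut on the rubber spot with the closed fingertips. The last press read 38.7 N upward, about 42 N in all with the sideways part. That was the highest reading and was on the fingertips, not the gripper's body. The top camera puts the lid top at about 120 mm, the shut height.
- **Latch:** I gripped the T-handle at about 0.16 rad. The pin was already over the slot there, so no angle search was needed. It went down the full 14.5 mm, and I held it down and turned it 1.575 rad clockwise.
- **Catch:** When I let it up, the spring force fell to about zero at roughly 9 mm depth. After release the wing top stayed at about 161 mm, against 170 mm with the handle up, which fits the caught position.
- **Bystanders:** the camera, lens and bottle look unmoved in the last top view, and the arm was clear with the gripper open.

No check failed or disagreed beyond the 1–2 mm of camera error.

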